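# Square a power module into a jig corner and hold it

### The arm

A 6-joint arm with a two-finger parallel gripper is mounted at the origin on a cart in front of the work surface, level with it; the furniture and walls round the work are solid. World frame = base frame: x ahead of the robot, y to its left, z up, the work surface at z = 0. Lengths are in m, angles in rad, forces in N, time in s.
With the tool pointing down it reaches from about 0.275 to 0.825 m from the base axis. Payload 4.9 kg.
Tool frame: the origin (TCP) lies midway between the tips of the shut fingers; the grasp point (between the pads) lies 19 mm behind it (grip_point_offset is the distance from the TCP to the grasp point, in m); z points along the fingers, y is the line along which they close (so a half turn about z gives the same grasp; the last joint's range is limited). The gripper opens to 85 mm and grips with 20 to 120 N. Pads are 22 mm wide; open, the fingers measure 114 mm over their backs; the gripper's body (76 mm by 85 mm) begins 54 mm behind the grasp point. The pads swing forward as they close: fully open they stand 13 mm farther back than shut.
Start: joints at [-1.432, 0.326, -0.193, 1.052, 0, 1.437], TCP at [0.148, -0.53, 0.209] pointing down, gripper open.
Joint ranges: [-2.65, 2.65], [-0.97, 1.79], [-1.3, 1.35], [-1.93, 2.1], [-1.47, 1.37], [-3.14, 3.14]. Speed limits (rad/s): [2.57, 2.57, 3.14, 3.14, 3.14, 3.14].

### API

Orientations are given as [roll, pitch, yaw] about the fixed x, y, z axes, in that order (R = Rz(yaw) Ry(pitch) Rx(roll)).
In Python, from workcell import * gives the robot as it stands.
- The arm moves only by the tool arm_command, never from a script. Its argument "motion" is a list of rows, each a list of 7 numbers: the shift along the world's x, y, z in cm, then the turn, a rotation vector about the world's x, y, z in degrees, then the opening, from 0 (shut) to 1 (fully open). A call has 1 to 8 rows; each row is the pose to reach, as a shift and turn from the pose commanded when the call began; what a row does not reach only later rows make up. A row lasts 1/12 s, in which the tool goes at most 41.7 mm and 7.16 degrees, less where a joint would pass 70% of its speed; a pose out of reach is approached as far as the arm can. A call with a gripper value outside its range is refused whole. The fingers move at their own pace and stop on an object; the grip force is fixed at half the most. Time passes only in rows, so rows that repeat a pose let the fingers close. It gives the time, the measured TCP pose, the force, the opening and the grip force at its end, in the units of the state.
- read_state(): the state, without advancing time (a new reading comes with each control period).
- read_camera(name): name is "scene" or "top"; returns a dict with "pixels" (480x640x3 uint8, blue, green, red), "z_map" (480x640 float32, m along the optical axis (not along the pixel's ray), 0 where there is no reading), "intrinsics" (3x3 intrinsics, pixels), "k1" (the pictures are not rectified: a ray, as slopes to the right and down, at radius r is drawn at 1 + k1 r^2 times it, then the intrinsics apply), "view" (4x4, takes a point from world to camera coordinates). Camera axes: x right, y down, z forward; pixel columns grow to the right and rows downward; lengths in m; the calibration is good to about 2 mm. A picture is of the moment at which its call begins.
- close_job(): hands the job in; it is judged then, once.
Trained networks look in a picture, given as the dict that the camera call returned (one of the last four; its "shot" number tells which), for a name from the list of things; names that differ only in an ending like _2 or _b are one class to them, and where a whole thing is asked for, a point or a joint stands for the part that bears it (a point fixed in the world has none). Each returns a list of dicts, best first, with "p" (0 to 1); they miss things now and then, are a little off and sometimes report something else, mostly with a low value. They report only what shows in the picture. A call takes as long as a camera call. They do not tell look-alikes from the thing itself.
- look_for(target, picture): "bbox" ([left, top, width, height] in pixels, round what is visible of it).
The state is a dict: "time": time; "joint_pos": joint angles; "qvel": joint speeds; "tau": joint torques, N m; "tool_pos": TCP position; "tool_rot": TCP orientation; "force": force on the tool from outside, world axes, zero at the start; "ft_torque": the same for the moment, N m; "opening": finger opening in m; "gripper_force": force on a finger pad.
Only numpy, scipy, OpenCV 4.12 (cv2) and the standard library are available. Lean on these libraries where they do the work, as an engineer would, in place of code of your own. Each camera call takes 0.05 s, during which the arm holds its last target. There are 200 camera calls.

### The job

Pick up the power module (its heat sink makes a good handle), lay it flat on the plate of the squaring jig with its heat-sink end towards the short stop, and slide it into the corner until one long edge bears flush on the long stop and the heat-sink short edge bears flush on the short stop. Finish while still pressing it there with roughly 10 N on each stop (never more than 45 N), so that it could be screwed down: do not let go or back off. Leave the other things on the bench where they are.

Things in the scene. Friction and masses are not known exactly. Their poses are not given: they have to be found in the camera images.
- module: Loose power module, 0.3 to 0.55 kg, starts flat on the bench: aluminium base plate 80 mm (its x) by 120 mm (its y) by 6 mm, a 2 mm green circuit board on it, a finned heat sink near the +y short edge, a terminal block and small capacitors (up to 24 mm above the underside) at the -y end. Origin: centre of its underside; z up.
- module_grip (a point): Where to grasp the module: centre of its heat sink, half-way up, 23 mm above the underside and 18 mm from the module's middle towards +y. The bare aluminium heat sink is 26 mm wide (module x; grasp across this), 60 mm long (module y) and 30 mm high (8 to 38 mm above the underside), fixed to the module. Axes are the module's.
- module_corner (a point): The corner of the module that goes into the jig's corner: bottom corner where its +x long edge meets its +y (heat-sink end) short edge; it lies 40 mm in +x and 42 mm in +y from module_grip and 23 mm below it. Same axes as the module.
- jig_corner (a point): Inner corner of the squaring jig, at plate height (10 mm above the bench), where the working faces of the two stops would meet. Axes are the jig's: x points to the long stop, y to the short stop, z up. The module is home when module_corner is here and the two sets of axes agree.
- jig: Squaring jig, fixed to the bench: dark steel plate 160 mm (x) by 190 mm (y) by 10 mm thick, with two bright steel stop rails on its top along the +x and +y sides. Plate and stops are ground and waxed, so the module slides on them easily (friction about 0.2). Origin: centre of the underside. Clear plate in front of the stops: 146 mm (x) by 176 mm (y).
- long_stop: Long steel stop rail of the jig, 160 mm long (along y), 14 mm thick, 12 mm high above the plate. Origin: middle of its working face at plate height; the face looks to the jig's -x. Rigid.
- short_stop: Short steel stop rail of the jig, 120 mm long (along x), 14 mm thick, 12 mm high above the plate. Origin: middle of its working face at plate height; the face looks to the jig's -y. Rigid.
- cassette_mid (a point): Bystander: compact cassette lying flat, 64 x 100 x 12 mm; its centre.
- reel_mid (a point): Bystander: small solder reel standing on its flange, 52 mm across, 40 mm high; its centre.
- pot_mid (a point): Bystander: small round pot with a white lid, 49 mm across, 45 mm high; its centre.
- capacitor_mid (a point): Bystander: upright can capacitor, 25 mm across, 40 mm high; its centre.
Mind the look-alikes: they are no part of the job. Of the things that look like the module, the larger one is meant.

How it is judged:
By the outcome, as a careful person would: the job done as asked, in the order asked, and still so for the second after the job is handed in, while the arm keeps its last pose, push and grip.
It also fails if it takes over 54 s, if anything falls off the work surface, if the arm or the gripper's body presses on something with over 40 N, if the wrist force passes 120 N, or if a joint passes its speed limit or range.

## Working session

There is one attempt and no reset: what is moved stays moved. The work goes in short steps, Python scripts to look and compute and a tool call to move; the robot and the scene stay as the last step left them, time stands still between calls to the robot, and variables do not carry over. Pictures are saved under pics/ and viewed, at most 10 in all, crops included, and the job is handed in when it is done.

Besides the shell and the picture viewer there is one more tool, called after ">>>" as name(argument=value, ...) on one line, values as JSON. arm_command: Moves the arm, as the interface text tells. Its arguments: {"type":"object","properties":{"motion":{"type":"array","items":{"type":"array","items":{"type":"number"}}}},"required":["motion"]}

```bash
mkdir -p pics; cat > h.py <<'E'
from workcell import *
import numpy as np, cv2
def world(pic):
    K=np.array(pic["intrinsics"]);z=pic["z_map"];h,w=z.shape
    u,v=np.meshgrid(np.arange(w),np.arange(h))
    d=np.array([pic["k1"],0,0,0,0.])
    p=cv2.undistortPoints(np.stack([u.ravel(),v.ravel()],1).astype(np.float64)[:,None],K,d)[:,0]
    z=z.ravel();c=np.stack([p[:,0]*z,p[:,1]*z,z],1)
    V=np.array(pic["view"]);W=(c-V[:3,3])@V[:3,:3]
    W[z<=0]=np.nan
    return W.reshape(h,w,3)
E
python3 - <<'E'
from h import *
s=read_state();print({k:np.round(s[k],3) for k in s})
for n in("top","scene"):
    p=read_camera(n);cv2.imwrite(f"pics/{n}0.png",p["pixels"]);W=world(p);np.save(n+"0.npy",W)
    for t in("module","jig","long_stop","short_stop"):
        for r in look_for(t,p)[:4]:
            b=np.array(r["bbox"]).astype(int);c=b[:2]+b[2:]//2
            print(n,t,round(r["p"],2),b,np.round(W[min(c[1],479),min(c[0],639)],3))
E
```

```text
{'time': np.float64(0.0), 'joint_pos': array([-1.432,  0.327, -0.194,  1.052, -0.   ,  1.437]), 'qvel': array([ 0.001, -0.001,  0.001,  0.002, -0.001,  0.002]), 'tau': array([-0.0000e+00, -4.4339e+01,  2.6244e+01,  1.5000e-02, -0.0000e+00,
       -0.0000e+00]), 'tool_pos': array([ 0.148, -0.529,  0.209]), 'tool_rot': array([-3.14 , -0.   ,  0.273]), 'force': array([-0.002, -0.184, -0.271]), 'ft_torque': array([ 0.011,  0.037, -0.014]), 'gripper_force': np.float64(0.0), 'opening': np.float64(0.085)}
top module 0.88 [227 247  61  60] [0.499 0.11  0.006]
top module 0.8 [243 320  48  43] [0.353 0.085 0.004]
top jig 0.62 [360 221  94  80] [ 0.535 -0.237  0.01 ]
top long_stop 0.82 [378 221  65  17] [ 0.608 -0.245  0.021]
top short_stop 0.8 [367 248  13  49] [ 0.508 -0.157  0.02 ]
scene module 0.83 [234 274  59  55] [0.485 0.119 0.033]
scene module 0.6 [301 333  42  47] [0.33  0.095 0.025]
scene jig 0.89 [342 181  87  74] [ 0.56  -0.229  0.011]
scene long_stop 0.92 [350 181  50  37] [ 0.61  -0.24   0.024]
scene short_stop 0.55 [351 227  38  25] [ 0.515 -0.152  0.024]
```

View pics/top0.png

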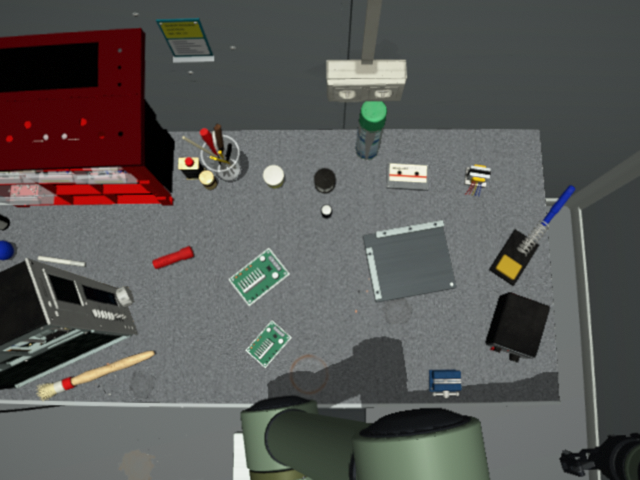

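View pics/scene0.png

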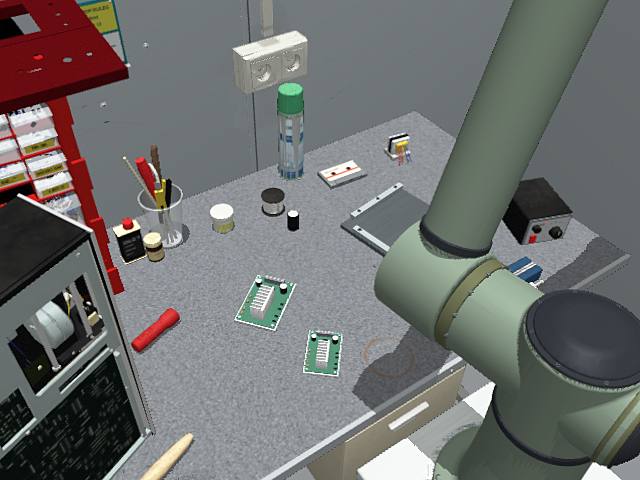

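The top view shows the larger module at about (259,277), the smaller look-alike at (268,343), and the jig at (410,261). The jig's long stop runs along the image top (world +x) and its short stop is on the left (+y).

```bash
cat > m.py <<'E'
from h import *
p=read_camera("top");W=world(p)
def pts(b,lo,hi):
    l,t,w,h=b;q=W[t:t+h,l:l+w].reshape(-1,3);q=q[np.isfinite(q[:,0])];return q[(q[:,2]>lo)&(q[:,2]<hi)]
def rect(q):
    r=cv2.minAreaRect(q[:,:2].astype(np.float32));return np.round(r[0],4),np.round(r[1],4),round(r[2],1)
print("bench z",np.nanmedian(W[310:320,330:350,2]))
b=(222,242,72,70)
m=pts(b,.004,.06);print("mod",len(m),rect(m))
hs=pts(b,.031,.06);print("sink",len(hs),rect(hs),hs.mean(0))
t=pts(b,.012,.028);print("mid-height",len(t),t.mean(0))
print("plate",rect(pts((355,215,105,92),.006,.03)))
for n,bb in(("long",(374,216,75,26)),("short",(360,244,24,60))):
    q=pts(bb,.0165,.03);print(n,len(q),rect(q),np.median(q[:,2]))
cv2.imwrite("pics/mod.png",cv2.resize(p["pixels"][240:312,220:300],None,fx=7,fy=7,interpolation=cv2.INTER_CUBIC))
# colour-based outline of module (green/white base against grey)
px=p["pixels"].astype(int);u=np.zeros(W.shape[:2],np.uint8)
g=((px[...,1]-px[...,2])>20).astype(np.uint8)
yy,xx=np.nonzero(g[242:312,222:294]);q=W[242:312,222:294][yy,xx];q=q[np.isfinite(q[:,0])];print("green",len(q),rect(q),np.median(q[:,2]))
E
python3 m.py
```

```text
bench z -0.0009928791467852661
mod 1721 (array([0.5018, 0.1101]), array([0.1625, 0.1667]), 0.5)
sink 127 (array([0.4975, 0.109 ]), array([0.0306, 0.0827]), 32.7) [0.4869648  0.11763698 0.03717487]
mid-height 251 [0.50974988 0.08961849 0.01801103]
plate (array([ 0.5392, -0.2287]), array([0.1987, 0.2146]), 10.8)
long 401 (array([ 0.5964, -0.2465]), array([0.0395, 0.158 ]), 10.0) 0.021284735622277656
short 319 (array([ 0.508, -0.164]), array([0.1201, 0.0255]), 10.9) 0.02167609399971724
green 1278 (array([0.5021, 0.1072]), array([0.0771, 0.1148]), 38.6) 0.0077349601971076765
```

View pics/mod.png

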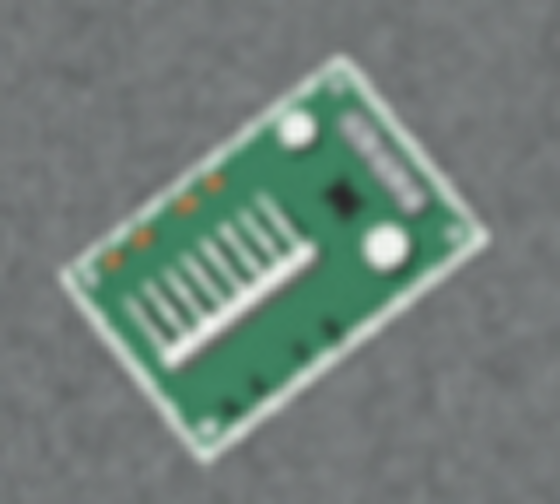

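The crop shows the heat sink at the lower-left, so the module's +y points to image lower-left (world −x, +y). That gives module yaw ≈38.6°, centre ≈(0.502, 0.107) and grip ≈(0.489, 0.120), with jig yaw ≈10.5°.

I'll grasp at tool yaw 128.6° and place at about 100.5°.

>>> arm_command(motion=[[2, 3.5, 0, 0, 0, 7, 1], [4, 7, 0, 0, 0, 14, 1], [6, 10.5, 0, 0, 0, 21, 1], [8, 14, 0, 0, 0, 28, 1], [10, 17.5, 0, 0, 0, 35, 1], [12, 21, 0, 0, 0, 42, 1], [13.5, 24.5, 0, 0, 0, 49, 1], [15, 28, 0, 0, 0, 56, 1]])

```text
time: 1.22
tool_pos: [0.2988, -0.248, 0.2096]
tool_rot: [3.141, 0.0, 1.256]
force: [0.8, 0.2, 0.5]
opening: 0.0852
gripper_force: 0.0
```

>>> arm_command(motion=[[2, 3.5, 0, 0, 0, 7, 1], [4, 7, 0, 0, 0, 14, 1], [6, 10.5, 0, 0, 0, 21, 1], [8, 14, 0, 0, 0, 28, 1], [10, 17.5, 0, 0, 0, 35, 1], [12, 21, 0, 0, 0, 42, 1], [13.5, 24.5, -2, 0, 0, 49, 1], [15, 28, -4, 0, 0, 56, 1]])

```text
time: 1.88
tool_pos: [0.4494, 0.0301, 0.1714]
tool_rot: [3.139, 0.003, 2.234]
force: [0.3, 0.1, -0.3]
opening: 0.0859
gripper_force: 0.0
```

>>> arm_command(motion=[[1.3, 3, -2, 0, 0, 0.6, 1], [2.6, 6, -4, 0, 0, 0.6, 1], [4, 9, -6, 0, 0, 0.6, 1], [4, 9, -8, 0, 0, 0.6, 1], [4, 9, -9, 0, 0, 0.6, 1], [4, 9, -9, 0, 0, 0.6, 1], [4, 9, -9, 0, 0, 0.6, 1]])

```text
time: 2.47
tool_pos: [0.4865, 0.1175, 0.0806]
tool_rot: [-3.14, -0.001, 2.237]
force: [-0.6, 0.6, -0.1]
opening: 0.0853
gripper_force: 0.0
```

```bash
python3 - <<'E'
from h import *
s=read_state();print(s["tool_pos"],s["tool_rot"],s["joint_pos"])
p=read_camera("scene");W=world(p);a=p["pixels"][200:350,180:380];b=read_camera("top")["pixels"][220:370,180:380]
cv2.imwrite("pics/pre.png",cv2.resize(np.hstack([a,b]),None,fx=2,fy=2,interpolation=cv2.INTER_CUBIC))
E
```

```text
[0.48654083 0.11750484 0.08057373] [-3.14018427e+00 -6.81754189e-04  2.23719020e+00] [ 8.95227646e-02  3.67999405e-01 -4.98787906e-01  7.05561316e-01
 -1.96710030e-04  9.93924894e-01]
```

View pics/pre.png

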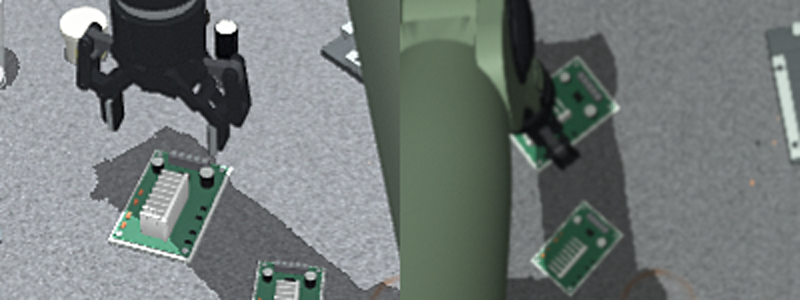

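The scene view (left half) shows the open fingers above and beyond the sink, closing across its width, and nothing is in the way. I'll descend and close.

>>> arm_command(motion=[[0.2, 0.2, -2, 0, 0, 0.4, 1], [0.2, 0.2, -4, 0, 0, 0.4, 1], [0.2, 0.2, -5.5, 0, 0, 0.4, 1], [0.2, 0.2, -6.5, 0, 0, 0.4, 1], [0.2, 0.2, -6.8, 0, 0, 0.4, 1], [0.2, 0.2, -6.8, 0, 0, 0.4, 1], [0.2, 0.2, -6.8, 0, 0, 0.4, 1]])

```text
time: 3.15
tool_pos: [0.49, 0.1199, 0.0135]
tool_rot: [3.141, 0.001, 2.245]
force: [-0.7, -0.2, 0.5]
opening: 0.0852
gripper_force: 0.0
```

>>> arm_command(motion=[[0, 0, 0, 0, 0, 0, 0], [0, 0, 0, 0, 0, 0, 0], [0, 0, 0, 0, 0, 0, 0], [0, 0, 0, 0, 0, 0, 0], [0, 0, 0, 0, 0, 0, 0], [0, 0, 0, 0, 0, 0, 0], [0, 0, 0, 0, 0, 0, 0], [0, 0, 0, 0, 0, 0, 0]])

```text
time: 3.82
tool_pos: [0.489, 0.1198, 0.0134]
tool_rot: [-3.141, 0.001, 2.245]
force: [-2.7, -1.4, 9.4]
opening: 0.0204
gripper_force: 59.2
```

>>> arm_command(motion=[[0, 0, 1, 0, 0, 0, 0], [0, 0, 3, 0, 0, 0, 0], [0, 0, 5, 0, 0, 0, 0], [0, 0, 7, 0, 0, 0, 0], [0, 0, 8, 0, 0, 0, 0], [0, 0, 8, 0, 0, 0, 0], [0, 0, 8, 0, 0, 0, 0]])

```text
time: 4.4
tool_pos: [0.4893, 0.1202, 0.0926]
tool_rot: [3.141, 0.0, 2.245]
force: [-1.1, -0.2, -4.1]
opening: 0.0195
gripper_force: 59.4
```

```bash
python3 - <<'E'
from h import *
p=read_camera("scene");a=p["pixels"][150:350,180:380]
cv2.imwrite("pics/lift.png",cv2.resize(a,None,fx=3,fy=3,interpolation=cv2.INTER_CUBIC))
E
```

```text
(no output)
```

View pics/lift.png

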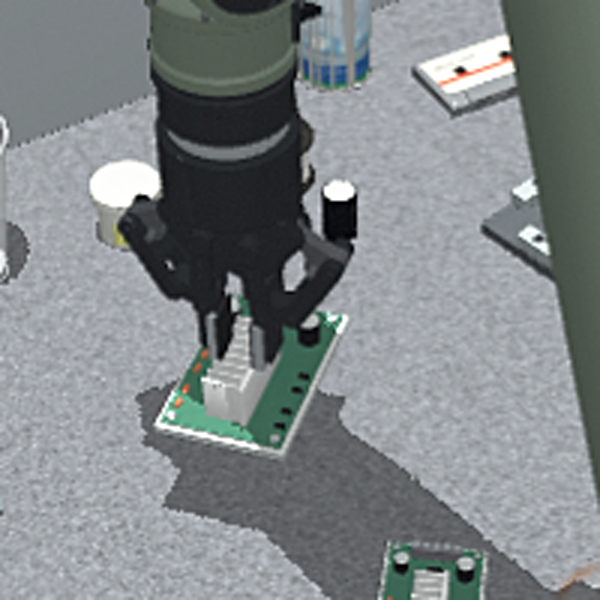

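The picture shows the larger module held by its sink, roughly level. I'll check the tilt and pose in hand, and work out the target.

```bash
cat > held.py <<'E'
from h import *
def held(x0=150,y0=150,x1=400,y1=350):
    p=read_camera("scene");W=world(p);px=p["pixels"].astype(int);s=read_state();T=np.array(s["tool_pos"])
    g=((px[...,1]-px[...,2])>20)&(np.linalg.norm(W-T,axis=2)<.12)
    g[:y0]=0;g[y1:]=0;g[:,:x0]=0;g[:,x1:]=0
    q=W[g];q=q[np.isfinite(q[:,0])]
    for _ in range(4):
        A=np.c_[q[:,0]-T[0],q[:,1]-T[1],np.ones(len(q))];c=np.linalg.lstsq(A,q[:,2],rcond=None)[0]
        r=q[:,2]-A@c;k=abs(r)<max(.0015,2*r.std())
        q=q[k]
    k=q[:,:2].astype(np.float32);R=cv2.minAreaRect(k)
    print("tool",T.round(4),"yaw",np.degrees(s["tool_rot"][2]).round(2),"F",np.round(s["force"],1),"M",np.round(s["ft_torque"],2))
    print(len(q),"slopes deg",np.degrees(c[:2]).round(2),"board z under tcp",c[2].round(4),"rms",r.std().round(4),"rect",np.round(R[0],4),np.round(R[1],4),round(R[2],1))
if __name__=="__main__":held()
E
python3 held.py
python3 - <<'E'
import numpy as np
W=np.load("top0.npy")
def pts(b):
    l,t,w,h=b;q=W[t:t+h,l:l+w].reshape(-1,3);q=q[np.isfinite(q[:,0])];return q[q[:,2]>.0165]
import cv2
# jig frame: yaw from stop lines, edges by percentile in the jig frame
for yaw in (9.5,10,10.5,11,11.5):
    a=np.radians(yaw);R=np.array([[np.cos(a),np.sin(a)],[-np.sin(a),np.cos(a)]])
    L=pts((374,216,75,26))[:,:2]@R.T; S=pts((360,244,24,60))[:,:2]@R.T
    L=L[L[:,0]>np.median(L[:,0])-.012]
    print(yaw,"L x",np.percentile(L[:,0],[2,50,98]).round(4),"S y",np.percentile(S[:,1],[2,50,98]).round(4), "slopes",np.degrees(np.polyfit(L[:,1],L[:,0],1)[0]).round(2),np.degrees(np.polyfit(S[:,0],S[:,1],1)[0]).round(2))
E
```

```text
tool [0.4881 0.12   0.0914] yaw 128.63 F [-1.3 -0.3 -4.7] M [0.07 0.04 0.02]
743 slopes deg [-2.2   0.03] board z under tcp 0.0868 rms 0.0012 rect [0.5006 0.1049] [0.0753 0.1167] 39.2
9.5 L x [0.5525 0.5593 0.5665] S y [-0.2471 -0.2403 -0.2333] slopes -0.4 0.18
10 L x [0.5496 0.5564 0.5635] S y [-0.2512 -0.2443 -0.2375] slopes 0.09 -0.31
10.5 L x [0.5465 0.5533 0.5605] S y [-0.2553 -0.2483 -0.2414] slopes 0.59 -0.8
11 L x [0.5431 0.5502 0.5576] S y [-0.2598 -0.2525 -0.2452] slopes 1.08 -1.29
11.5 L x [0.5397 0.5471 0.555 ] S y [-0.2642 -0.2564 -0.2491] slopes 1.58 -1.78
```

Jig yaw ≈9.8°, corner ≈(0.585, −0.152), and the home TCP ≈(0.553, −0.200, 0.023). I'll carry it to 15 mm short of both stops.

>>> arm_command(motion=[[0.5, -3.5, 0, 0, 0, -4, 0], [1, -7, 0, 0, 0, -8, 0], [1.5, -10.5, 0, 0, 0, -12, 0], [2, -14, 0, 0, 0, -16, 0], [2.5, -17.5, 0, 0, 0, -20, 0], [3, -21, 0, 0, 0, -24, 0], [3.5, -24.5, 0, 0, 0, -27, 0], [4, -28, 0, 0, 0, -28.8, 0]])

```text
time: 5.17
tool_pos: [0.5281, -0.1611, 0.0909]
tool_rot: [-3.139, -0.002, 1.74]
force: [-0.0, 0.9, -3.9]
opening: 0.0191
gripper_force: 59.6
```

>>> arm_command(motion=[[0.8, -3, -1, 0, 0, 0, 0], [1.2, -5, -2, 0, 0, 0, 0], [1.2, -5.7, -3, 0, 0, 0, 0], [1.2, -5.7, -3.5, 0, 0, 0, 0], [1.2, -5.7, -3.5, 0, 0, 0, 0], [1.2, -5.7, -3.5, 0, 0, 0, 0]])

```text
time: 5.67
tool_pos: [0.5399, -0.2148, 0.0564]
tool_rot: [-3.139, -0.003, 1.744]
force: [0.4, 0.3, -3.8]
opening: 0.0189
gripper_force: 59.7
```

```bash
python3 - <<'E'
from held import *
held(250,120,520,330)
p=read_camera("scene");a=p["pixels"][130:280,300:500];b=read_camera("top")["pixels"][190:340,330:530]
cv2.imwrite("pics/over.png",cv2.resize(np.hstack([a,b]),None,fx=2,fy=2,interpolation=cv2.INTER_CUBIC))
E
```

```text
tool [ 0.5406 -0.2151  0.0573] yaw 99.92 F [-0.3  0.5 -3.1] M [ 0.03  0.04 -0.03]
0 slopes deg [0. 0.] board z under tcp 0.0 rms nan rect [0. 0.] [0. 0.] 0.0
  ret = _var(a, axis=axis, dtype=dtype, out=out, ddof=ddof,
  arrmean = um.true_divide(arrmean, div, out=arrmean,
  ret = ret.dtype.type(ret / rcount)
```

View pics/over.png

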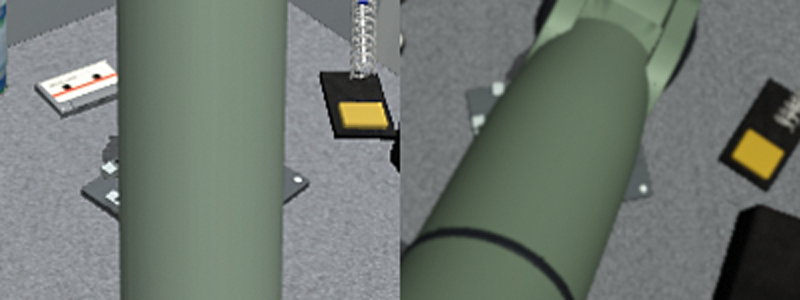

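Both cameras are blocked by the arm here, with only the plate's corners showing, so I go on by touch. I'll lower carefully.

>>> arm_command(motion=[[0, 0, -1, 0, 0, 0, 0], [0, 0, -2, 0, 0, 0, 0], [0, 0, -2.6, 0, 0, 0, 0], [0, 0, -2.9, 0, 0, 0, 0], [0, 0, -3, 0, 0, 0, 0], [0, 0, -3, 0, 0, 0, 0]])

```text
time: 6.32
tool_pos: [0.5409, -0.2167, 0.0271]
tool_rot: [-3.141, -0.001, 1.742]
force: [0.5, -0.3, -4.3]
opening: 0.0195
gripper_force: 60.1
```

>>> arm_command(motion=[[0, 0, -0.1, 0, 0, 0, 0], [0, 0, -0.1, 0, 0, 0, 0], [0, 0, -0.1, 0, 0, 0, 0]])

```text
time: 6.57
tool_pos: [0.5415, -0.217, 0.0269]
tool_rot: [3.141, 0.0, 1.742]
force: [0.5, 0.5, -3.6]
opening: 0.0189
gripper_force: 60.0
```

>>> arm_command(motion=[[0, 0, -0.1, 0, 0, 0, 0], [0, 0, -0.1, 0, 0, 0, 0], [0, 0, -0.1, 0, 0, 0, 0]])

```text
time: 6.82
tool_pos: [0.5413, -0.2169, 0.0257]
tool_rot: [3.141, 0.0, 1.742]
force: [-0.0, 0.3, -3.9]
opening: 0.0192
gripper_force: 60.6
```

>>> arm_command(motion=[[0, 0, -0.1, 0, 0, 0, 0], [0, 0, -0.1, 0, 0, 0, 0], [0, 0, -0.1, 0, 0, 0, 0]])

```text
time: 7.07
tool_pos: [0.5414, -0.2169, 0.0247]
tool_rot: [3.141, 0.0, 1.742]
force: [-0.5, -0.5, -2.9]
opening: 0.0194
gripper_force: 62.3
```

>>> arm_command(motion=[[0, 0, -0.1, 0, 0, 0, 0], [0, 0, -0.1, 0, 0, 0, 0], [0, 0, -0.1, 0, 0, 0, 0]])

```text
time: 7.32
tool_pos: [0.5412, -0.217, 0.0239]
tool_rot: [-3.142, 0.0, 1.742]
force: [-1.8, -0.0, 0.3]
opening: 0.0189
gripper_force: 67.4
```

>>> arm_command(motion=[[0, 0, -0.1, 0, 0, 0, 0], [0, 0, -0.1, 0, 0, 0, 0], [0, 0, -0.1, 0, 0, 0, 0]])

```text
time: 7.57
tool_pos: [0.5413, -0.2171, 0.0236]
tool_rot: [3.141, 0.001, 1.742]
force: [-3.4, 0.7, 6.9]
opening: 0.019
gripper_force: 70.9
```

Contact with the plate at the expected height. I'll press slightly more, then slide 10 mm towards both stops.

>>> arm_command(motion=[[0, 0, -0.05, 0, 0, 0, 0], [0, 0, -0.05, 0, 0, 0, 0], [0.2, 0.3, -0.05, 0, 0, 0, 0], [0.4, 0.6, -0.05, 0, 0, 0, 0], [0.6, 0.85, -0.05, 0, 0, 0, 0], [0.8, 1.15, -0.05, 0, 0, 0, 0], [0.8, 1.15, -0.05, 0, 0, 0, 0], [0.8, 1.15, -0.05, 0, 0, 0, 0]])

```text
time: 8.23
tool_pos: [0.5509, -0.2067, 0.0237]
tool_rot: [3.139, 0.003, 1.742]
force: [-1.4, -2.3, 7.0]
opening: 0.0192
gripper_force: 70.3
```

```bash
cat > st.py <<'E'
from h import *
s=read_state();y=np.radians(9.8);R=np.array([[np.cos(y),np.sin(y)],[-np.sin(y),np.cos(y)]])
T=np.array(s["tool_pos"]);print("t",round(float(s["time"]),2),"tcp",T.round(4),"to home mm (jig)",(R@(np.array([.5528,-.2001])-T[:2])*1e3).round(1),"rpy",np.degrees(s["tool_rot"]).round(2),"F jig",(R@np.array(s["force"])[:2]).round(1),round(float(s["force"][2]),1),"M",np.round(s["ft_torque"],3))
E
python3 st.py
```

```text
t 8.23 tcp [ 0.5509 -0.2067  0.0237] to home mm (jig) [3.  6.2] rpy [179.86   0.19  99.81] F jig [-1.8 -2.1] 7.0 M [-0.193  0.226 -0.04 ]
```

>>> arm_command(motion=[[0.1, 0.02, 0, 0, 0, 0, 0], [0.2, 0.03, 0, 0, 0, 0, 0], [0.2, 0.03, 0, 0, 0, 0, 0], [0.2, 0.03, 0, 0, 0, 0, 0]])

```text
time: 8.57
tool_pos: [0.5517, -0.2064, 0.0236]
tool_rot: [3.141, 0.003, 1.742]
force: [-3.7, -1.3, 9.0]
opening: 0.0195
gripper_force: 71.9
```

>>> arm_command(motion=[[0.1, 0.02, 0, 0, 0, 0, 0], [0.1, 0.02, 0, 0, 0, 0, 0], [0.1, 0.02, 0, 0, 0, 0, 0]])

```text
time: 8.82
tool_pos: [0.5526, -0.2061, 0.0236]
tool_rot: [3.141, 0.003, 1.742]
force: [-4.0, -1.3, 8.9]
opening: 0.0191
gripper_force: 72.0
```

```bash
python3 st.py
```

```text
t 8.82 tcp [ 0.5526 -0.2061  0.0236] to home mm (jig) [1.2 5.9] rpy [1.7998e+02 1.6000e-01 9.9790e+01] F jig [-4.2 -0.6] 8.9 M [-0.19   0.739 -0.032]
```

>>> arm_command(motion=[[0.1, 0.02, 0, 0, 0, 0, 0], [0.1, 0.02, 0, 0, 0, 0, 0], [0.1, 0.02, 0, 0, 0, 0, 0]])

```text
time: 9.07
tool_pos: [0.5536, -0.2059, 0.0236]
tool_rot: [3.141, 0.003, 1.742]
force: [-4.7, -1.1, 9.3]
opening: 0.019
gripper_force: 72.0
```

>>> arm_command(motion=[[0.1, 0.02, 0, 0, 0, 0, 0], [0.1, 0.02, 0, 0, 0, 0, 0], [0.1, 0.02, 0, 0, 0, 0, 0]])

```text
time: 9.32
tool_pos: [0.5545, -0.2057, 0.0236]
tool_rot: [3.141, 0.003, 1.742]
force: [-3.7, -1.4, 8.4]
opening: 0.0193
gripper_force: 72.1
```

```bash
python3 st.py
```

```text
t 9.32 tcp [ 0.5545 -0.2057  0.0236] to home mm (jig) [-0.8  5.8] rpy [1.7998e+02 1.5000e-01 9.9790e+01] F jig [-3.9 -0.7] 8.4 M [-0.138  0.802 -0.077]
```

>>> arm_command(motion=[[0.1, 0.02, 0, 0, 0, 0, 0], [0.1, 0.02, 0, 0, 0, 0, 0], [0.1, 0.02, 0, 0, 0, 0, 0]])

```text
time: 9.57
tool_pos: [0.5547, -0.2057, 0.0236]
tool_rot: [-3.14, 0.003, 1.741]
force: [-7.2, -1.7, 10.1]
opening: 0.0191
gripper_force: 73.3
```

>>> arm_command(motion=[[0.1, 0.02, 0, 0, 0, 0, 0], [0.1, 0.02, 0, 0, 0, 0, 0], [0.1, 0.02, 0, 0, 0, 0, 0]])

```text
time: 9.82
tool_pos: [0.5547, -0.2057, 0.0236]
tool_rot: [-3.138, 0.003, 1.741]
force: [-8.8, -3.0, 11.5]
opening: 0.0192
gripper_force: 74.6
```

```bash
python3 st.py
```

```text
t 9.82 tcp [ 0.5547 -0.2057  0.0236] to home mm (jig) [-1.   5.8] rpy [-179.82    0.18   99.76] F jig [-9.1 -1.4] 11.5 M [-0.441  1.787 -0.028]
```

Contact on the long stop. Now slide towards the short stop.

>>> arm_command(motion=[[-0.02, 0.1, 0, 0, 0, 0, 0], [-0.04, 0.2, 0, 0, 0, 0, 0], [-0.05, 0.3, 0, 0, 0, 0, 0], [-0.07, 0.4, 0, 0, 0, 0, 0], [-0.07, 0.4, 0, 0, 0, 0, 0], [-0.07, 0.4, 0, 0, 0, 0, 0]])

```text
time: 10.32
tool_pos: [0.5545, -0.2046, 0.0238]
tool_rot: [-3.138, 0.009, 1.74]
force: [-7.8, -9.0, 8.4]
opening: 0.0192
gripper_force: 73.9
```

>>> arm_command(motion=[[-0.02, 0.1, 0, 0, 0, 0, 0], [-0.02, 0.1, 0, 0, 0, 0, 0], [-0.02, 0.1, 0, 0, 0, 0, 0]])

```text
time: 10.57
tool_pos: [0.5543, -0.2038, 0.0238]
tool_rot: [-3.138, 0.009, 1.739]
force: [-8.2, -9.0, 8.6]
opening: 0.0188
gripper_force: 73.9
```

```bash
python3 st.py
```

```text
t 10.57 tcp [ 0.5543 -0.2038  0.0238] to home mm (jig) [-0.9  3.9] rpy [-179.79    0.52   99.66] F jig [-9.6 -7.5] 8.6 M [-1.975  1.655 -0.067]
```

>>> arm_command(motion=[[-0.02, 0.1, 0, 0, 0, 0, 0], [-0.03, 0.2, 0, 0, 0, 0, 0], [-0.03, 0.2, 0, 0, 0, 0, 0], [-0.03, 0.2, 0, 0, 0, 0, 0]])

```text
time: 10.9
tool_pos: [0.554, -0.2018, 0.0237]
tool_rot: [-3.138, 0.009, 1.739]
force: [-8.3, -9.8, 8.7]
opening: 0.0191
gripper_force: 74.0
```

>>> arm_command(motion=[[-0.02, 0.1, 0, 0, 0, 0, 0], [-0.02, 0.1, 0, 0, 0, 0, 0], [-0.02, 0.1, 0, 0, 0, 0, 0]])

```text
time: 11.15
tool_pos: [0.5538, -0.2009, 0.0238]
tool_rot: [-3.138, 0.009, 1.739]
force: [-9.4, -9.9, 8.6]
opening: 0.0194
gripper_force: 74.1
```

```bash
python3 st.py
```

```text
t 11.15 tcp [ 0.5538 -0.2009  0.0238] to home mm (jig) [-0.9  0.9] rpy [-179.78    0.52   99.65] F jig [-11.   -8.1] 8.6 M [-1.969  1.663 -0.124]
```

>>> arm_command(motion=[[0, 0, 0.06, 0, 0, 0, 0], [0, 0, 0.06, 0, 0, 0, 0], [-0.02, 0.1, 0.06, 0, 0, 0, 0], [-0.02, 0.1, 0.06, 0, 0, 0, 0], [-0.02, 0.1, 0.06, 0, 0, 0, 0]])

```text
time: 11.57
tool_pos: [0.5537, -0.1992, 0.024]
tool_rot: [-3.138, 0.008, 1.74]
force: [-7.5, -9.4, 6.0]
opening: 0.0189
gripper_force: 72.0
```

```bash
python3 st.py
```

```text
t 11.57 tcp [ 0.5537 -0.1992  0.024 ] to home mm (jig) [-1.  -0.7] rpy [-179.8     0.44   99.68] F jig [-9.  -7.9] 6.0 M [-1.754  1.45  -0.089]
```

>>> arm_command(motion=[[-0.02, 0.1, 0, 0, 0, 0, 0], [-0.02, 0.1, 0, 0, 0, 0, 0], [-0.02, 0.1, 0, 0, 0, 0, 0]])

```text
time: 11.82
tool_pos: [0.5537, -0.199, 0.0241]
tool_rot: [-3.138, 0.009, 1.739]
force: [-7.6, -9.8, 6.3]
opening: 0.0188
gripper_force: 71.7
```

```bash
python3 st.py
```

```text
t 11.82 tcp [ 0.5537 -0.199   0.0241] to home mm (jig) [-1.1 -0.9] rpy [-179.8     0.54   99.66] F jig [-9.2 -8.4] 6.3 M [-2.189e+00  1.357e+00  1.000e-03]
```

>>> arm_command(motion=[[-0.02, 0.1, 0, 0, 0, 0, 0], [-0.02, 0.1, 0, 0, 0, 0, 0], [-0.02, 0.1, 0, 0, 0, 0, 0]])

```text
time: 12.07
tool_pos: [0.5537, -0.1988, 0.0243]
tool_rot: [-3.138, 0.011, 1.739]
force: [-6.0, -12.4, 5.6]
opening: 0.0191
gripper_force: 71.7
```

```bash
python3 st.py
```

```text
t 12.07 tcp [ 0.5537 -0.1988  0.0243] to home mm (jig) [-1.1 -1.1] rpy [-179.81    0.62   99.64] F jig [ -8.  -11.2] 5.6 M [-2.497  1.383 -0.051]
```

>>> arm_command(motion=[[-0.02, 0.1, 0, 0, 0, 0, 0], [-0.02, 0.1, 0, 0, 0, 0, 0], [-0.02, 0.1, 0, 0, 0, 0, 0]])

```text
time: 12.32
tool_pos: [0.5538, -0.1985, 0.0245]
tool_rot: [-3.138, 0.012, 1.739]
force: [-7.1, -13.7, 6.3]
opening: 0.0195
gripper_force: 71.7
```

```bash
python3 st.py
```

```text
t 12.32 tcp [ 0.5538 -0.1985  0.0245] to home mm (jig) [-1.2 -1.4] rpy [-179.81    0.71   99.63] F jig [ -9.4 -12.3] 6.3 M [-2.899  1.45  -0.033]
```

Both stops are touched, but the tool has leaned 0.7° and risen about 0.8 mm. I'll correct the lean and press down again so the module stays flat.

>>> arm_command(motion=[[0, 0, -0.08, 0.4, 0.07, 0, 0], [0, 0, -0.08, 0.8, 0.14, 0, 0], [0, 0, -0.08, 0.8, 0.14, 0, 0], [0, 0, -0.08, 0.8, 0.14, 0, 0]])

```text
time: 12.65
tool_pos: [0.5537, -0.1985, 0.0239]
tool_rot: [-3.138, -0.002, 1.739]
force: [-6.5, -13.1, 8.8]
opening: 0.0191
gripper_force: 72.8
```

```bash
python3 st.py
```

```text
t 12.65 tcp [ 0.5537 -0.1985  0.0239] to home mm (jig) [-1.2 -1.4] rpy [-1.7981e+02 -1.2000e-01  9.9630e+01] F jig [ -8.7 -11.8] 8.8 M [-2.723  1.576  0.046]
```

>>> arm_command(motion=[[-0.02, 0.1, -0.02, 0.3, 0.05, 0, 0], [-0.02, 0.1, -0.02, 0.3, 0.05, 0, 0], [-0.02, 0.1, -0.02, 0.3, 0.05, 0, 0], [-0.02, 0.1, -0.02, 0.3, 0.05, 0, 0]])

```text
time: 12.98
tool_pos: [0.5538, -0.1984, 0.0239]
tool_rot: [-3.138, -0.005, 1.739]
force: [-7.3, -16.0, 9.1]
opening: 0.0191
gripper_force: 73.0
```

```bash
python3 st.py
```

```text
t 12.98 tcp [ 0.5538 -0.1984  0.0239] to home mm (jig) [-1.2 -1.5] rpy [-179.81   -0.31   99.61] F jig [ -9.9 -14.5] 9.1 M [-3.144  1.569  0.112]
```

>>> arm_command(motion=[[0.08, 0.11, -0.02, 0.1, 0.02, 0, 0], [0.08, 0.11, -0.02, 0.1, 0.02, 0, 0], [0.08, 0.11, -0.02, 0.1, 0.02, 0, 0], [0.08, 0.11, -0.02, 0.1, 0.02, 0, 0]])

```text
time: 13.32
tool_pos: [0.5538, -0.1983, 0.0239]
tool_rot: [-3.136, -0.005, 1.738]
force: [-10.8, -18.0, 10.8]
opening: 0.019
gripper_force: 74.5
```

```bash
python3 st.py
```

```text
t 13.32 tcp [ 0.5538 -0.1983  0.0239] to home mm (jig) [-1.2 -1.6] rpy [-179.7    -0.31   99.58] F jig [-13.7 -15.9] 10.8 M [-3.682  2.149  0.083]
```

Firm on both stops. I'll probe the yaw to confirm it is flush: the tool should resist turning both ways.

>>> arm_command(motion=[[0, 0, 0, 0, 0, 0.7, 0], [0, 0, 0, 0, 0, 0.7, 0], [0, 0, 0, 0, 0, 0.7, 0]])

```text
time: 13.57
tool_pos: [0.5538, -0.1983, 0.0239]
tool_rot: [-3.136, -0.006, 1.75]
force: [-10.2, -17.0, 10.9]
opening: 0.019
gripper_force: 75.3
```

```bash
python3 st.py
```

```text
t 13.57 tcp [ 0.5538 -0.1983  0.0239] to home mm (jig) [-1.3 -1.6] rpy [-179.7    -0.32  100.26] F jig [-12.9 -15.1] 10.9 M [-3.653  2.096 -0.049]
```

>>> arm_command(motion=[[0, 0, 0, 0, 0, -0.7, 0], [0, 0, 0, 0, 0, -1.4, 0], [0, 0, 0, 0, 0, -1.4, 0], [0, 0, 0, 0, 0, -1.4, 0]])

```text
time: 13.9
tool_pos: [0.5538, -0.1984, 0.0239]
tool_rot: [-3.137, -0.005, 1.726]
force: [-10.4, -17.9, 11.7]
opening: 0.0192
gripper_force: 73.8
```

```bash
python3 st.py
```

```text
t 13.9 tcp [ 0.5538 -0.1984  0.0239] to home mm (jig) [-1.2 -1.5] rpy [-179.71   -0.29   98.89] F jig [-13.3 -15.9] 11.7 M [-3.722  2.198  0.2  ]
```

The TCP stayed put within 0.1 mm in both directions, so the module is seated flush and only the grip yields. I'll bring the yaw back to neutral and let it settle.

>>> arm_command(motion=[[0, 0, 0, 0, 0, 0.7, 0], [0, 0, 0, 0, 0, 0.7, 0], [0, 0, 0, 0, 0, 0.7, 0], [0, 0, 0, 0, 0, 0.7, 0], [0, 0, 0, 0, 0, 0.7, 0], [0, 0, 0, 0, 0, 0.7, 0]])

```text
time: 14.4
tool_pos: [0.5538, -0.1983, 0.0239]
tool_rot: [-3.136, -0.005, 1.738]
force: [-10.1, -17.6, 10.8]
opening: 0.0189
gripper_force: 74.5
```

```bash
python3 - <<'E'
import st
from h import *
p=read_camera("scene");q=read_camera("top")
for n,im in(("scene",p),("top",q)):
    for t in("cassette_mid","reel_mid","pot_mid","capacitor_mid","module"):
        print(n,t,[(round(r["p"],2),r["bbox"]) for r in look_for(t,im)[:2]])
import importlib;importlib.reload(st)
E
```

```text
t 14.4 tcp [ 0.5538 -0.1983  0.0239] to home mm (jig) [-1.3 -1.6] rpy [-179.7    -0.31   99.58] F jig [-12.9 -15.6] 10.8 M [-3.657  2.165  0.105]
scene cassette_mid [(0.86, [315.2, 157.5, 35.8, 32.8])]
scene reel_mid []
scene pot_mid [(0.95, [209.8, 203.3, 24.2, 30.0])]
scene capacitor_mid [(0.46, [289.2, 212.7, 5.7, 12.8])]
scene module [(0.96, [301.2, 331.0, 42.6, 48.6])]
top cassette_mid [(0.63, [387.3, 163.1, 39.7, 19.7])]
top reel_mid [(0.62, [313.2, 171.2, 23.0, 22.9]), (0.21, [260.2, 167.3, 22.4, 18.1])]
top pot_mid [(0.71, [265.2, 167.3, 17.9, 21.3])]
top capacitor_mid [(0.49, [324.5, 202.3, 7.5, 16.4])]
top module []
t 15.0 tcp [ 0.5538 -0.1983  0.0239] to home mm (jig) [-1.3 -1.6] rpy [-179.7    -0.31   99.58] F jig [-12.8 -15.2] 11.3 M [-3.695  2.16   0.074]
```

Everything is steady and the bystanders are where they started. Handing in.

```bash
python3 -c "
from workcell import *
print(close_job())"
```

```text
the job is handed in; nothing more can be done
None
```

I handed the job in with the larger module in the jig corner, still gripped and pressed at about 13 N (long stop) and 15 N (short stop) on the wrist reading, some of it plate friction; the arm hid the module from both cameras, so flush and flat were judged by touch only.

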